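# Fit the five-tooth comb into the gel casting tray

### The arm

A 7-joint arm with a two-finger parallel gripper is mounted at the origin on a cart in front of the work surface, level with it; the furniture and walls round the work are solid. World frame = base frame: x ahead of the robot, y to its left, z up, the work surface at z = 0. Lengths are in mm, angles in rad, forces in N, time in s.
With the tool pointing down it reaches from about 400 to 900 mm from the base axis. Payload 5.5 kg.
Tool frame: the origin (TCP) lies where the fingers leave the gripper's body, on its centre line; the fingertips stand 66 mm ahead of it and the grasp point (between the pads) lies 47 mm ahead of it; z points along the fingers, y is the line along which they close (so a half turn about z gives the same grasp; the last joint's range is limited). The gripper opens to 92 mm and grips with 3 to 60 N. Pads are 19 mm wide; open, the fingers measure 130 mm over their backs; the gripper's body (75 mm by 190 mm) begins 47 mm behind the grasp point.
Start: joints at [-0.918, 0.501, -0.427, 1.55, 0.221, 1.138, -0.21], TCP at [246.967, 601.253, 292.229] pointing down, gripper open.
Joint ranges: [-2.88, 2.88], [-0.31, 2.03], [-1.54, 1.56], [0.2, 2.42], [-1.41, 4.55], [0.19, 2.02], [-2.57, 2.57]. Speed limits (rad/s): [2.57, 2.57, 3.14, 3.14, 3.14, 3.14, 3.14].

### API

Orientations are given as a unit quaternion [x, y, z, w].
In Python, from cell import * gives the robot as it stands. The module is installed in compiled form; this text tells all that it offers.
- The arm moves only by the tool step_arm, never from a script. Its argument "motion" is a list of rows, each a list of 4 numbers: the shift along the tool's x, y, z normalised to -1 to 1, where 1 is 100 mm, then the turn about the tool's z normalised to -1 to 1, where 1 is 180 degrees. A call has 1 to 20 rows; each row is the pose to reach, as a shift and turn from the pose commanded when the call began, along the tool's axes at that moment, turning the shorter way round; what a row does not reach only later rows make up. A row lasts 1/12 s, in which the tool goes at most 41.7 mm and 7.16 degrees, less where a joint would pass 70% of its speed; a pose out of reach is approached as far as the arm can. A call with a number of a shift or a turn outside -1 to 1 is refused whole. A call with a gripper value outside its range is refused whole. "fingers" is the closure, from -1 (fully open) to 1 (shut), set as the call begins (left out, the last holds). The fingers move at their own pace and stop on an object; "squeeze" is the grip in N (left out, the last holds). Time passes only in rows, so rows that repeat a pose let the fingers close. It gives the time, the measured TCP pose, the force, the opening and the grip force at its end, in the units of the state.
- read_state(): the state, without advancing time (a new reading comes with each control period).
- grab_frame(name): name is "scene" or "top" or "wrist"; returns a dict with "image" (420x560x3 uint8, red, green, blue), "vertical_fov" (degrees; the focal length in pixels is half the picture's height over the tangent of half this angle, whatever the lens; pixels are square), "cx", "cy" (the principal point, pixels), "rvec" (rotation vector, rad) and "tvec" (3), from world to camera coordinates, as OpenCV has them; the wrist camera has in their place "tool_from_camera" (4x4, takes a point from camera to tool coordinates, whose origin is the TCP and whose axes are the flange's). Camera axes: x right, y down, z forward; pixel columns grow to the right and rows downward; lengths in mm; the calibration is good to about 2 mm. A picture is of the moment at which its call begins: read the wrist's pose just before it. There is no depth.
- finish_job(): hands the job in; it is judged then, once.
The state is a dict: "t": time; "qpos": joint angles; "joint_vel": joint speeds; "joint_torque": joint torques, N m; "position": TCP position; "ee_rot": TCP orientation; "force": force on the tool from outside, world axes, zero at the start; "wrist_torque": the same for the moment, N m; "gripper_width": opening from 0.0 (shut) to 1.0 (fully open); "grip_force": force on a finger pad.
Only numpy, scipy, OpenCV 4.12 (cv2) and the standard library are available. Lean on these libraries where they do the work, as an engineer would, in place of code of your own. Each camera call takes 0.05 s, during which the arm holds its last target. There are 200 camera calls.

### The job

Find the gel comb with five equal broad teeth in the crate of mixed gel parts and lift it out, leaving everything else in the crate. Prop it, teeth down, against the outside of the casting tray's end gate nearer the robot and let go, so that you can take it again by the flat faces of its grip tab. Then hang it upright, teeth down, in the pair of notches at the tray's far end, with its bar fully down in both, and leave the bottle and the dish beside the work where they stand.

Things in the scene. Friction and masses are not known exactly. Their poses are not given: they have to be found in the camera images.
- comb_five: Comb to fit: flat white acrylic sheet 6 mm thick, five equal teeth 11 mm wide. Origin on its back under the bar's middle; x to the grip tab, y along the bar, z up as it lies (sheet is z 0 to 6 mm). Along x: teeth -38 to -21 mm, blade to -6 (both 76 wide), bar -6 to +6 (104 long), grip tab +6 to +38 (32 wide). Lies flat, teeth roughly toward the robot; things may lie across its blade. 40 g.
- comb_five_bar (a point): Centre of comb_five's bar, in the middle of its thickness (3 mm from the body's origin along z). The bar's ears, 14 mm each side of the blade, hang in the tray's notches.
- comb_ten: A comb to leave: same outline and material, but ten narrow teeth 5 mm wide. Its frame is like that of comb_five: origin under the middle of the bar, x toward the grip tab, y along the bar, z normal, up as it lies.
- comb_prep: A comb to leave: same outline and material, but one very broad tooth (56 mm) and one of 14 mm. Its frame is like that of comb_five: origin under the middle of the bar, x toward the grip tab, y along the bar, z normal, up as it lies.
- crate: Fixed open grey crate of gel parts, outside 192 mm (x) by 350 mm (y) by 52 mm high, walls 5 mm, floor 4 mm, a 6 mm lip and two small lugs outside the rim. Origin under the middle of its floor, on the bench. The three combs lie on its floor in a row along y.
- gel_plate: Clear glass plate 50 x 100 x 4 mm, lying across two of the combs in the crate. Origin centre of its underside, long side along y.
- tweezers: Steel forceps 18 x 134 x 9 mm, lying across two of the combs in the crate. Origin under its middle, long along y.
- pen: Marker pen 11 x 102 x 12 mm on the crate floor, long along y, origin under its middle.
- tray: Fixed gel casting tray. Origin on the bench under its middle, x along it to the far end, y across. Grey base 126 (x) x 110 (y) x 8 mm; inner floor z 12; clear side walls 5 mm thick, 84 apart inside, top z 55. Each has two open notches 9 mm wide, bottom z 46, flared to 17 on top: at x -10 (unused) and x +36 (far end). Grey end gates, top z 36, outsides at x -63 (near) and +63.
- tray_end_notch (a point): Midway between the two far-end notches, at the height of their bottoms (46 mm over the bench); axes as the tray. The comb's bar rests on the bottoms with its teeth 2 mm clear of the tray floor.
- tray_front (a point): Foot of the outside of the end gate nearer the robot, in the middle, at bench height; axes as the tray. The outside is plain and upright, 84 mm wide, top z 36 mm, base flush with it; the comb can lean there, teeth on the bench before it, top tilted over the tray.
- bottle: Bystander: upright brown dropper bottle with black teat, 32 mm across, 90 mm high, origin under its middle.
- dish: Bystander: petri dish 94 mm across, 19 mm high, origin under its middle.
Mind the look-alikes: they are no part of the job. Leave any yellow look-alike of the tray alone.

How it is judged (in metres and radians):
On the way, in this order (a step that is already met when the one before it is completed fails the run):
1. the five-tooth comb is lifted out of the crate, above its rim (height (world z) of comb_five_bar above 0.075 m), for 0.1 s.
2. it leans, let go, teeth down against the outside of the tray's near end gate (contact force between the fingers and comb_five below 0.05 N and contact force between comb_five and tray above 0.02 N and angle between comb_five's own x axis and vertical below 1.05 rad and x of comb_five_bar in the frame of tray_front below 0.005 m and linear speed of comb_five below 0.03 m/s), for 0.2 s.
At the end, for the whole second after the job is handed in: Comb hangs at rest, let go, in the far-end notches: tab up within 0.15 rad, bar along tray y within 0.1 rad, bar centre within 5 mm along, 8 mm across and 6 +-3 mm above the notch bottoms; the other two combs, plate, forceps and pen lie in the crate, origins below its rim (angle between comb_five's own x axis and vertical below 0.15 rad and angle between the y axis of comb_five and the y axis of tray, either way round below 0.1 rad and x of comb_five_bar in the frame of tray_end_notch between -0.005 and 0.005 m and y of comb_five_bar in the frame of tray_end_notch between -0.008 and 0.008 m and z of comb_five_bar in the frame of tray_end_notch between 0.003 and 0.009 m and linear speed of comb_five below 0.02 m/s and contact force between the fingers and comb_five below 0.05 N and x of comb_ten in the frame of crate between -0.091 and 0.091 m and y of comb_ten in the frame of crate between -0.17 and 0.17 m and z of each of comb_ten, comb_prep, gel_plate, tweezers, pen in the frame of crate below 0.05 m and x of comb_prep in the frame of crate between -0.091 and 0.091 m and y of comb_prep in the frame of crate between -0.17 and 0.17 m and x of gel_plate in the frame of crate between -0.091 and 0.091 m and y of gel_plate in the frame of crate between -0.17 and 0.17 m and x of tweezers in the frame of crate between -0.091 and 0.091 m and y of tweezers in the frame of crate between -0.17 and 0.17 m and x of pen in the frame of crate between -0.091 and 0.091 m and y of pen in the frame of crate between -0.17 and 0.17 m); the robot touches nothing.
It fails at once if the dropper bottle is moved more than 30 mm or tipped (distance of bottle from where it was at the start of the episode above 0.03 m or angle between bottle's own z axis and vertical above 0.4 rad).
It fails at once if the petri dish is moved more than 30 mm (distance of dish from where it was at the start of the episode above 0.03 m).
It also fails if it takes over 61 s, if anything falls off the work surface, if the arm or the gripper's body presses on something with over 40 N, if the wrist force passes 120 N, or if a joint passes its speed limit or range.

## Working session

There is one attempt and no reset: what is moved stays moved. The work goes in short steps, Python scripts to look and compute and a tool call to move; the robot and the scene stay as the last step left them, time stands still between calls to the robot, and variables do not carry over. Pictures are saved under pics/ and viewed, at most 10 in all, crops included, and the job is handed in when it is done.

Besides the shell and the picture viewer there is one more tool, called after "Emit:" as name([rows], argument=value, ...), one row to a line, values as JSON. step_arm: Moves the arm, as the interface text tells. Scaled input: -1 to 1 covers 100 mm each way for a shift and 180 degrees each way for a turn. Its arguments: {"type":"object","properties":{"motion":{"type":"array"},"fingers":{"type":"number"},"squeeze":{"type":"number"}},"required":["motion"]}

```bash
mkdir -p pics; cat > h.py <<'E'
import numpy as np, cv2
from cell import *
from scipy.spatial.transform import Rotation as R
def K(f):
    fl=210/np.tan(np.radians(f["vertical_fov"])/2)
    return np.array([[fl,0,f["cx"]],[0,fl,f["cy"]],[0,0,1.]])
def pose(f,st=None):
    "camera-to-world R, origin"
    if "rvec" in f:
        Rm=cv2.Rodrigues(np.array(f["rvec"],float))[0]; return Rm.T,-Rm.T@np.array(f["tvec"],float).ravel()
    T=np.array(f["tool_from_camera"]); Q=R.from_quat(st["ee_rot"]).as_matrix()
    return Q@T[:3,:3],Q@T[:3,3]+np.array(st["position"])
def ray(f,px,z,st=None):
    Rm,o=pose(f,st); px=np.atleast_2d(np.array(px,float))
    d=(Rm@np.linalg.inv(K(f))@np.c_[px,np.ones(len(px))].T).T
    return o+d*((z-o[2])/d[:,2])[:,None]
def proj(f,P,st=None):
    Rm,o=pose(f,st); c=(np.atleast_2d(P)-o)@Rm; u=c@K(f).T; return u[:,:2]/u[:,2:]
def snap(n):
    st=read_state(); return st,grab_frame(n)
def save(name,im,s=1):
    im=cv2.resize(im,None,fx=s,fy=s,interpolation=cv2.INTER_CUBIC); cv2.imwrite("pics/"+name,im[:,:,::-1])
E
python3 - <<'E'
from h import *
for n in ["top","scene"]:
    st,f=snap(n); save(n+"0.png",f["image"],1.4); np.save(n+"0.npy",f,allow_pickle=True)
    print(n,f["vertical_fov"],pose(f)[1],pose(f)[0][:,2])
st,f=snap("wrist");print(f["tool_from_camera"],f["vertical_fov"]);print({k:v for k,v in st.items() if k!="joint_torque"})
E
```

```text
top 47.98196677392818 [ 304.02713506   31.5878043  1232.88817484] [ 0.19458754  0.02640007 -0.98052982]
scene 49.83921350306808 [   47.95144888 -1005.42523447   715.33168908] [ 0.34551782  0.79705097 -0.49530514]
[[-5.87600028e-04 -9.65094101e-01 -2.61902711e-01  7.14676532e+01]
 [ 9.99999827e-01 -5.76663437e-04 -1.18614443e-04  2.06607499e-01]
 [-3.65556182e-05 -2.61902736e-01  9.65094273e-01 -9.32132537e+01]
 [ 0.00000000e+00  0.00000000e+00  0.00000000e+00  1.00000000e+00]] 64.52032383457382
{'t': 0.1, 'qpos': array([-0.91776077,  0.50176941, -0.42681127,  1.5513552 ,  0.2208341 ,
        1.1383191 , -0.21028367]), 'joint_vel': array([-0.00017586,  0.00079482, -0.00074082, -0.00316887, -0.00107236,
       -0.00012802,  0.00198618]), 'position': array([246.8695496 , 600.72448458, 291.26865954]), 'ee_rot': array([ 1.93644472e-01,  9.81071363e-01, -8.74433320e-04, -1.88692895e-04]), 'force': array([ 0.63704354, -0.08539717, -0.22439026]), 'wrist_torque': array([ 0.01564583, -0.03666037, -0.02141725]), 'grip_force': 0.0, 'gripper_width': 1.0042054090574288}
```

View top.

View pics/top0.png

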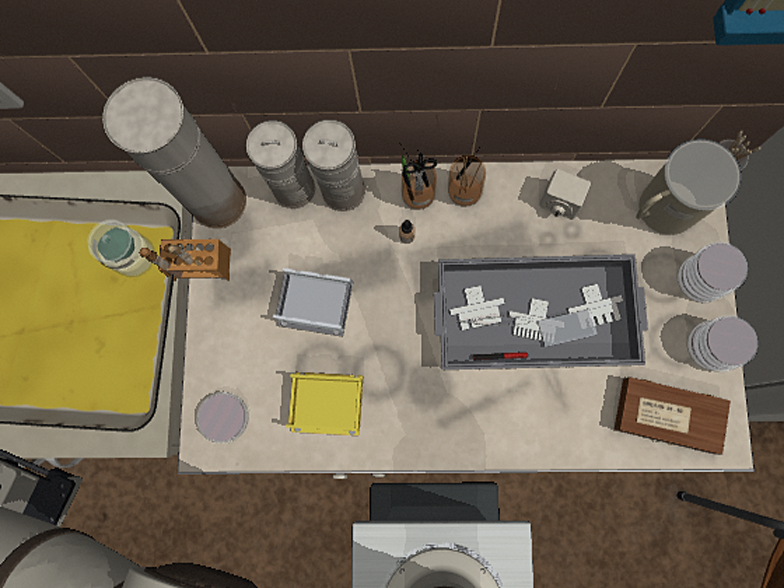

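View pics/scene0.png

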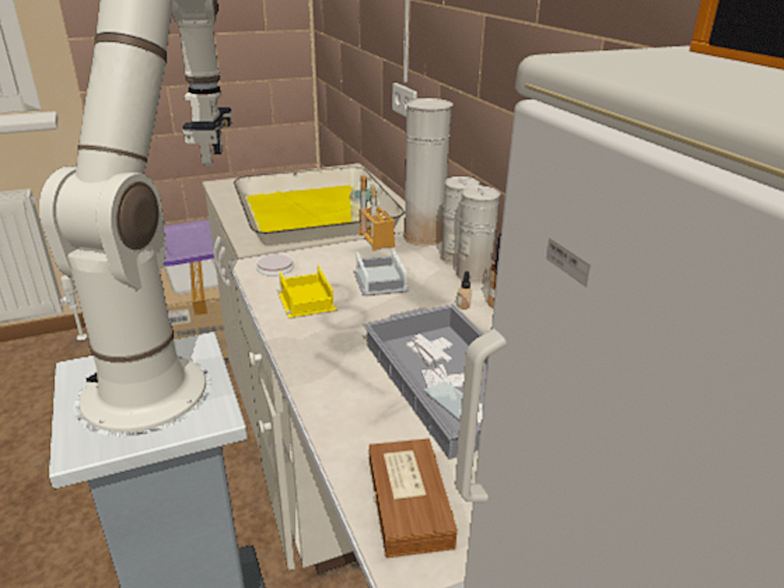

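```bash
python3 - <<'E'
from h import *
f=np.load("top0.npy",allow_pickle=True).item()
save("crop.png",f["image"][178:268,307:464],5)
E
```

```text
(no output)
```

View pics/crop.png

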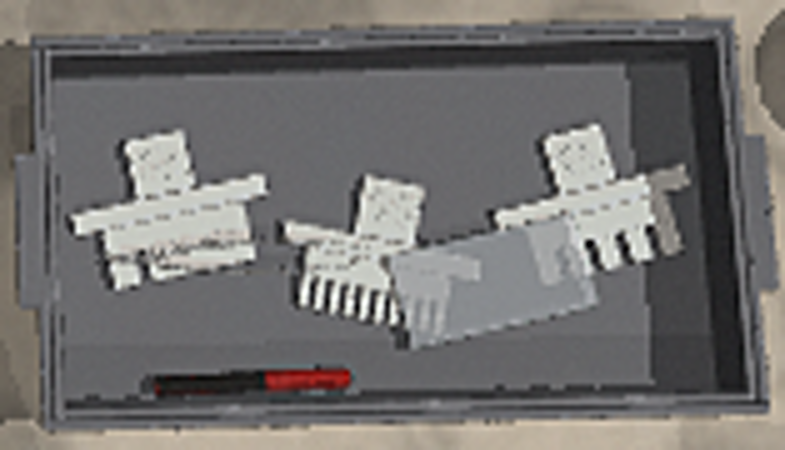

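```bash
python3 - <<'E'
from h import *
f=np.load("top0.npy",allow_pickle=True).item()
g=lambda pts:(307+np.array(pts)[:,0]/5,178+np.array(pts)[:,1]/5)
def w(pts,z): return ray(f,np.c_[g(pts)],z)[:,:2].round(0).tolist()
print("tab5 corners nearL,farL,farR,nearR",w([(560,203),(545,135),(600,125),(615,183)],10))
print("bar ends",w([(497,220),(685,178)],10))
print("ten tab",w([(357,240),(368,178),(423,188),(412,245)],10))
print("crate rim",w([(33,40),(730,22),(765,410),(50,428)],52))
print("pen",w([(150,385),(350,378)],10))
s=lambda pts,z: ray(f,np.array(pts)/1.4,z)[:,:2].round(0).tolist()
print("tray base/ top corners",s([(283,271),(351,280),(344,334),(273,325)],55))
print("yellow",s([(291,374),(362,376),(360,436),(290,432)],55))
print("dish",s([(221,416)],19),"bottle",s([(407,225)],85),s([(406,240)],5))
E
```

```text
tab5 corners nearL,farL,farR,nearR [[537.0, -280.0], [573.0, -274.0], [578.0, -303.0], [547.0, -309.0]]
bar ends [[528.0, -247.0], [549.0, -346.0]]
ten tab [[518.0, -173.0], [551.0, -181.0], [546.0, -209.0], [515.0, -202.0]]
crate rim [[617.0, -4.0], [622.0, -361.0], [423.0, -364.0], [417.0, -10.0]]
pen [[443.0, -63.0], [446.0, -167.0]]
tray base/ top corners [[600.0, 284.0], [582.0, 158.0], [482.0, 169.0], [500.0, 299.0]]
yellow [[410.0, 264.0], [406.0, 136.0], [301.0, 139.0], [309.0, 263.0]]
dish [[338.0, 397.0]] bottle [[676.0, 53.0]] [[672.0, 57.0]]
```

Emit:
step_arm([
  [-1,-0.6,0,0],
  [-1,-0.6,0,0],
  [-1,-0.6,0,0],
])

```text
t: 0.4
position: [317.9, 505.5, 291.5]
ee_rot: [0.194, 0.981, -0.001, 0.0]
force: [2.1, -0.6, -0.1]
gripper_width: 1.0
grip_force: 0.0
```

Emit:
step_arm([
  [-1,-0.6,0,0],
  [-1,-0.6,0,0],
  [-1,-0.6,0,0],
])

```text
t: 0.65
position: [388.3, 411.1, 291.9]
ee_rot: [0.195, 0.981, -0.001, 0.0]
force: [1.4, -0.6, -0.3]
gripper_width: 0.998
grip_force: 0.0
```

Emit:
step_arm([
  [-1,-0.6,0,0],
  [-1,-0.6,0,0],
  [-1,-0.6,0,0],
])

```text
t: 0.9
position: [457.8, 317.4, 292.0]
ee_rot: [0.195, 0.981, -0.001, 0.0]
force: [0.0, -0.0, 0.2]
gripper_width: 0.998
grip_force: 0.0
```

Emit:
step_arm([
  [-0.9,-0.6,0,-0.19],
  [-0.9,-0.6,0,-0.19],
  [-0.9,-0.6,0,-0.19],
  [-0.9,-0.6,0,-0.19],
  [-0.9,-0.6,0,-0.19],
  [-0.9,-0.6,0,-0.19],
  [-0.9,-0.6,0,-0.19],
])

```text
t: 1.48
position: [516.3, 231.0, 292.0]
ee_rot: [-0.102, 0.995, 0.0, -0.0]
force: [0.0, 0.5, 0.2]
gripper_width: 1.003
grip_force: 0.0
```

```bash
python3 - <<'E'
from h import *
st,f=snap("wrist"); save("tray.png",f["image"],1.4); np.save("tray.npy",(st,f),allow_pickle=True)
print(st["t"],st["position"],R.from_quat(st["ee_rot"]).as_matrix().round(3))
E
```

```text
1.4833 [516.32216862 231.02854251 291.96827328] [[-0.979 -0.202 -0.001]
 [-0.202  0.979  0.   ]
 [ 0.001  0.    -1.   ]]
```

View pics/tray.png

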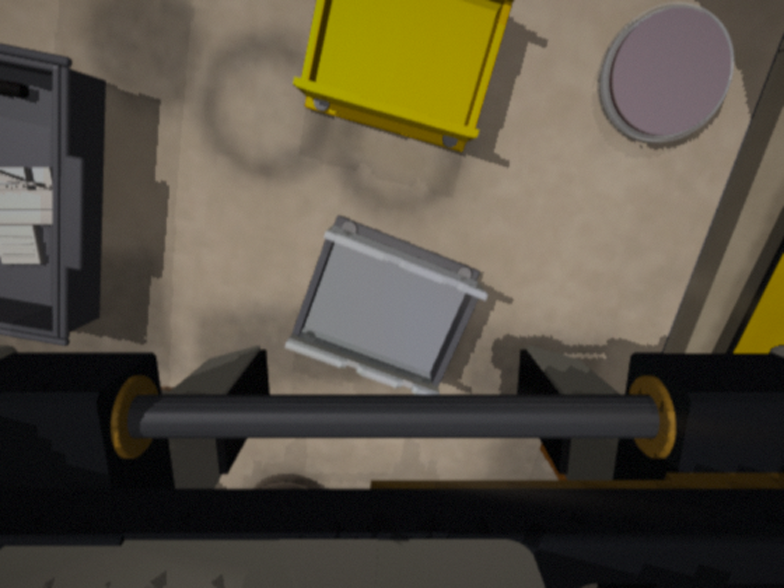

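```bash
python3 - <<'E'
from h import *
st,f=np.load("tray.npy",allow_pickle=True)
save("traycrop.png",f["image"][150:285,195:355],4.4)
E
```

```text
(no output)
```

View pics/traycrop.png

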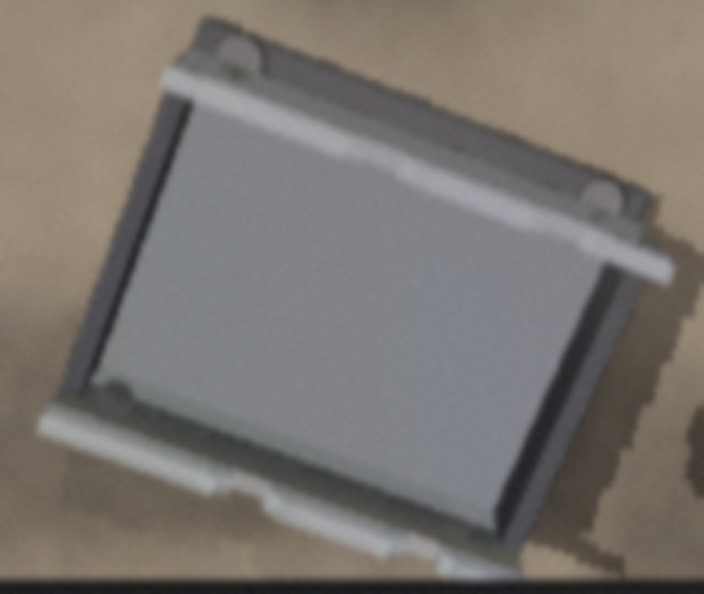

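```bash
python3 - <<'E'
from h import *
st,f=np.load("tray.npy",allow_pickle=True)
def w(pts,z): return ray(f,np.array(pts)/4.4+[195,150],z,st)[:,:2]
n=w([(375,160),(557,234),(242,490),(419,556)],55)
print("notches Nm10,N36,Fm10,F36",n.round(1).tolist())
dx=(n[1]-n[0])+(n[3]-n[2]); print("x yaw",np.degrees(np.arctan2(dx[1],dx[0])),"sep",np.linalg.norm(dx)/2,"width",np.linalg.norm(n[0]-n[2]),np.linalg.norm(n[1]-n[3]))
d2=(n[0]-n[2])+(n[1]-n[3]);print("y yaw",np.degrees(np.arctan2(d2[1],d2[0])))
e=w([(165,78),(672,270),(40,420)],55); print("wall ends",e.round(1).tolist(),np.linalg.norm(e[1]-e[0]))
g=w([(165,92),(67,388),(640,275),(515,545)],36); print("gates",g.round(1).tolist())
for a in (e[1]-e[0],g[0]-g[1],g[2]-g[3]): print(np.degrees(np.arctan2(a[1],a[0])))
b=w([(207,18),(652,192)],8); print("base",b.round(1).tolist(),np.linalg.norm(b[1]-b[0]),np.degrees(np.arctan2(*(b[1]-b[0])[::-1])))
E
```

```text
notches Nm10,N36,Fm10,F36 [[505.1, 229.3], [513.6, 274.1], [591.2, 214.1], [599.6, 259.8]]
x yaw 79.39355626230797 sep 46.06087580155947 width 87.36356949941722 87.14046522754556
y yaw 170.2377830090108
wall ends [[496.4, 179.3], [516.6, 302.4], [583.1, 163.4]] 124.75994705598279
gates [[502.5, 177.7], [581.1, 165.8], [523.5, 299.9], [600.4, 286.0]]
80.6504452482563
171.39529457359154
169.79806915860206
base [[486.3, 181.8], [507.2, 304.0]] 123.93877620189149 80.2917026551398
```

Emit:
step_arm([
  [0.2,-1,0,0],
  [0.2,-1,0,0],
  [0.2,-1,0,0],
])

```text
t: 1.78
position: [517.4, 124.5, 291.8]
ee_rot: [-0.101, 0.995, -0.002, -0.0]
force: [0.2, -0.3, 0.8]
gripper_width: 0.998
grip_force: 0.0
```

Emit:
step_arm([
  [0.2,-1,0,0],
  [0.2,-1,0,0],
  [0.2,-1,0,0],
])

```text
t: 2.03
position: [518.2, 21.7, 292.2]
ee_rot: [-0.1, 0.995, -0.001, -0.0]
force: [-0.5, -0.9, 0.1]
gripper_width: 1.001
grip_force: 0.0
```

Emit:
step_arm([
  [0.2,-1,0,0],
  [0.2,-1,0,0],
  [0.2,-1,0,0],
])

```text
t: 2.28
position: [519.0, -80.3, 292.3]
ee_rot: [-0.1, 0.995, -0.001, -0.0]
force: [0.5, -1.3, -0.4]
gripper_width: 0.997
grip_force: 0.0
```

Emit:
step_arm([
  [0.2,-1,0,0],
  [0.2,-1,0,0],
  [0.2,-1,0,0],
])

```text
t: 2.53
position: [519.8, -182.5, 292.4]
ee_rot: [-0.1, 0.995, -0.002, -0.0]
force: [-0.2, -1.1, -0.7]
gripper_width: 1.004
grip_force: 0.0
```

Emit:
step_arm([
  [0.2,-1,0.3,0],
  [0.2,-1,0.3,0],
  [0.2,-1,0.3,0],
  [0.2,-1,0.3,0],
  [0.2,-1,0.3,0],
])

```text
t: 2.95
position: [520.9, -279.6, 261.4]
ee_rot: [-0.101, 0.995, 0.0, -0.001]
force: [0.1, 0.8, 0.0]
gripper_width: 1.002
grip_force: 0.0
```

```bash
python3 - <<'E'
from h import *
st,f=snap("wrist"); np.save("comb.npy",(st,f),allow_pickle=True)
save("comb.png",f["image"][60:290,120:440],2.5)
print(st["t"],st["position"],st["qpos"],R.from_quat(st["ee_rot"]).as_matrix().round(3))
E
```

```text
2.95 [ 520.93334935 -279.62634022  261.37809809] [ 0.55225442  0.39924267 -0.13414081  1.74109826  0.0616097   1.00687297
  2.16885801] [[-0.98  -0.201 -0.001]
 [-0.201  0.98   0.001]
 [ 0.001  0.001 -1.   ]]
```

View pics/comb.png

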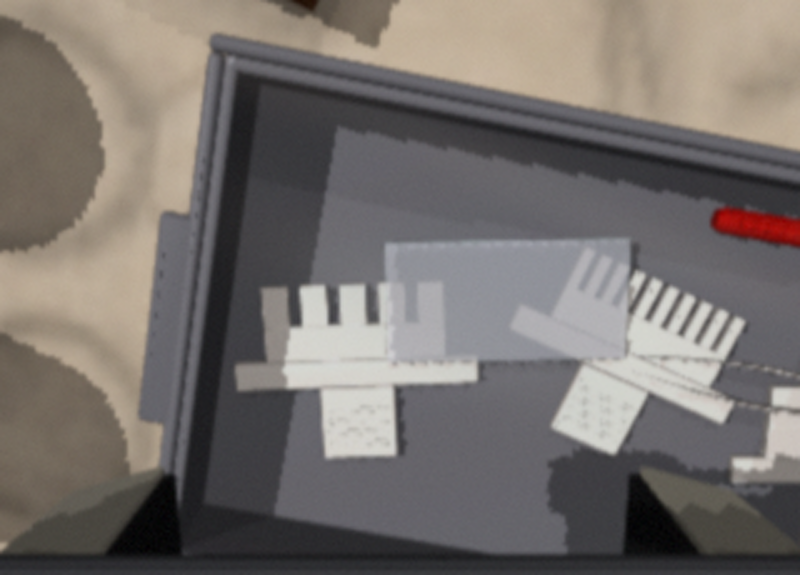

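```bash
python3 - <<'E'
from h import *
st,f=np.load("comb.npy",allow_pickle=True)
w=lambda p,z: ray(f,np.array(p)/2.5+[120,60],z,st)[:,:2]
t=w([(322,390),(396,387),(397,456),(326,459)],10); print(t.round(1).tolist())
b=w([(237,377),(477,371)],10); print(b.round(1).tolist(),np.linalg.norm(b[1]-b[0]))
y=b[1]-b[0]; y/=np.linalg.norm(y); x=np.array([y[1],-y[0]]); print("comb yaw",np.degrees(np.arctan2(x[1],x[0])))
c=b.mean(0); end=t[2:].mean(0); print("bar",c,"end",end,"len",(end-c)@x)
g=c+37*x; p=np.array(st["position"])[:2]; Q=R.from_quat(st["ee_rot"]).as_matrix()
print("grip",g,"tool shift",(Q[:2,:2].T@(g-p)),"tool yaw",np.degrees(np.arctan2(Q[1,1],Q[0,1])))
print("tab-edge mid",(t.mean(0)-c)@y)
E
```

```text
[[550.5, -307.3], [542.8, -276.4], [573.5, -269.7], [581.1, -300.0]]
[[552.1, -343.9], [528.9, -243.9]] 102.64500341671501
comb yaw 13.025666882642291
bar [ 540.49283356 -293.90545737] end [ 577.26442059 -284.86275299] len 37.8635372365872
grip [ 576.54079379 -285.56611906] tool shift [-53.2756846  -17.00480718] tool yaw 101.60529538130791
tab-edge mid 0.5799574048119407
```

Emit:
step_arm([
  [-0.53,-0.17,0.3,-0.008],
  [-0.53,-0.17,0.6,-0.008],
  [-0.53,-0.17,1,-0.008],
  [-0.53,-0.17,1,-0.008],
  [-0.53,-0.17,1,-0.008],
], fingers=-0.13, squeeze=8)

```text
t: 3.42
position: [575.8, -281.1, 159.9]
ee_rot: [-0.117, 0.993, 0.002, -0.003]
force: [-0.5, 0.2, 0.3]
gripper_width: 0.689
grip_force: 0.0
```

Emit:
step_arm([
  [0,0,0.3,0],
  [0,0,0.6,0],
  [0,0,0.8,0],
  [0,0,0.9,0],
  [0,0,0.9,0],
  [0,0,0.9,0],
])

```text
t: 3.92
position: [578.2, -284.6, 74.5]
ee_rot: [-0.116, 0.993, -0.001, 0.001]
force: [0.4, 0.5, 0.8]
gripper_width: 0.563
grip_force: 0.0
```

Emit:
step_arm([
  [0,0,0,0],
  [0,0,0,0],
  [0,0,0,0],
  [0,0,0,0],
  [0,0,0,0],
  [0,0,0,0],
], fingers=1)

```text
t: 4.42
position: [577.7, -285.0, 73.5]
ee_rot: [-0.116, 0.993, -0.001, 0.001]
force: [-0.4, 0.7, 7.0]
gripper_width: 0.341
grip_force: 8.0
```

Emit:
step_arm([
  [0,0,-0.03,0],
  [-0.02,0,-0.06,0],
  [-0.04,0,-0.1,0],
  [-0.06,0,-0.15,0],
  [-0.08,0,-0.2,0],
  [-0.08,0,-0.3,0],
  [-0.08,0,-0.3,0],
])

```text
t: 5.0
position: [586.1, -283.0, 104.5]
ee_rot: [-0.116, 0.993, -0.001, 0.001]
force: [-0.5, -0.6, -0.8]
gripper_width: 0.335
grip_force: 8.0
```

Emit:
step_arm([
  [0,0,-0.1,0],
  [0,0,-0.3,0],
  [0,0,-0.5,0],
  [0,0,-0.7,0],
  [0,0,-0.9,0],
  [0,0,-1,0],
  [0,0,-1,0],
  [0,0,-1,0],
])

```text
t: 5.67
position: [584.7, -282.9, 202.6]
ee_rot: [-0.116, 0.993, -0.0, 0.0]
force: [0.2, -0.3, -1.5]
gripper_width: 0.332
grip_force: 8.0
```

```bash
python3 - <<'E'
from h import *
st,f=snap("wrist"); f2=grab_frame("scene")
save("lift.png",np.hstack([f["image"],f2["image"][60:480,100:340] if 0 else f2["image"][:,60:340]]),.95)
print(st["t"],st["position"],st["gripper_width"])
E
```

```text
5.6667 [ 584.65895638 -282.85356097  202.5914523 ] 0.33201048833080915
```

View pics/lift.png

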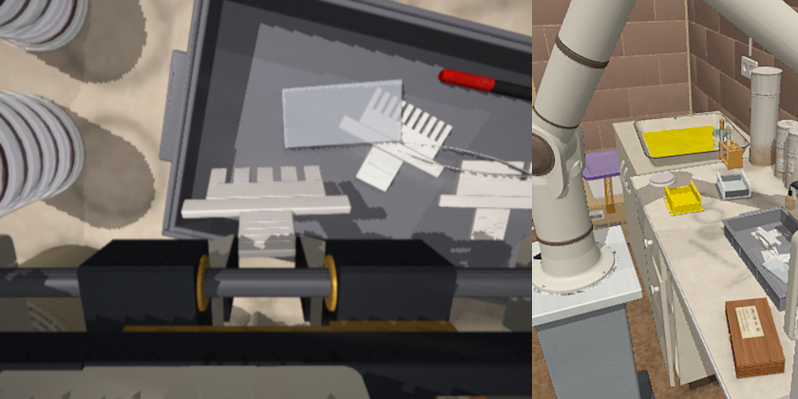

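Emit:
step_arm([
  [-0.05,0.4,0,0],
  [-0.1,0.75,0,0],
  [-0.12,1,0,0],
  [-0.12,1,0,0],
])

```text
t: 6.1
position: [572.4, -174.2, 200.4]
ee_rot: [-0.12, 0.993, 0.003, -0.001]
force: [0.3, 0.4, -1.6]
gripper_width: 0.334
grip_force: 8.0
```

Emit:
step_arm([
  [-0.05,0.4,0,0],
  [-0.1,0.75,0,0],
  [-0.12,1,0,0],
  [-0.12,1,0,0],
])

```text
t: 6.43
position: [560.6, -74.8, 200.7]
ee_rot: [-0.12, 0.993, 0.002, -0.001]
force: [-0.1, 1.0, -0.9]
gripper_width: 0.335
grip_force: 8.0
```

Emit:
step_arm([
  [-0.05,0.4,0,0],
  [-0.1,0.75,0,0],
  [-0.12,1,0,0],
  [-0.12,1,0,0],
])

```text
t: 6.77
position: [549.0, 24.6, 201.0]
ee_rot: [-0.12, 0.993, 0.002, -0.001]
force: [-1.0, 0.5, -1.1]
gripper_width: 0.332
grip_force: 8.0
```

Emit:
step_arm([
  [-0.05,0.3,0.1,0],
  [-0.1,0.6,0.3,0],
  [-0.12,0.8,0.5,0],
  [-0.12,0.8,0.5,0],
  [-0.12,0.8,0.5,0],
])

```text
t: 7.18
position: [542.0, 98.9, 149.9]
ee_rot: [-0.117, 0.993, 0.0, -0.003]
force: [-0.6, -0.9, -0.9]
gripper_width: 0.334
grip_force: 8.0
```

Emit:
step_arm([
  [0,0,0,0],
  [0,0,0,0],
  [0,0,0,0],
  [0,0,0,0],
  [0,0,0,0],
  [0,0,0,0],
], squeeze=3)

```text
t: 7.68
position: [544.2, 97.6, 152.6]
ee_rot: [-0.115, 0.993, -0.0, 0.0]
force: [0.3, 0.1, -0.1]
gripper_width: 0.343
grip_force: 3.0
```

```bash
python3 - <<'E'
from h import *
st,f=snap("wrist"); np.save("hold.npy",(st,f),allow_pickle=True)
save("hold.png",f["image"][100:360,110:450],2.2)
print(st["t"],st["position"],st["gripper_width"],st["qpos"])
E
```

```text
7.6833 [544.15384238  97.61883618 152.61745859] 0.3433424285130711 [-0.04980125  0.48679686 -0.22035077  1.91109809  0.14947343  0.75867285
  1.44818514]
```

View pics/hold.png

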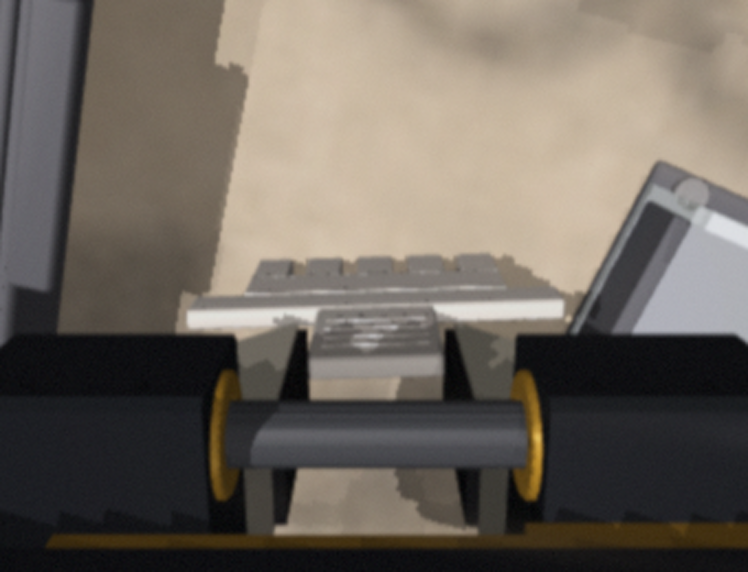

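```bash
cat >> h.py <<'E'
def pnp(f,st,obj,img):
    ok,rv,tv=cv2.solvePnP(np.array(obj,float),np.array(img,float),K(f),None,flags=cv2.SOLVEPNP_SQPNP)
    ok,rv,tv=cv2.solvePnP(np.array(obj,float),np.array(img,float),K(f),None,rv,tv,True)
    p=cv2.projectPoints(np.array(obj,float),rv,tv,K(f),None)[0][:,0]
    Rw,o=pose(f,st); return Rw@cv2.Rodrigues(rv)[0],Rw@tv.ravel()+o,np.abs(p-img).max()
E
python3 - <<'E'
from h import *
st,f=np.load("hold.npy",allow_pickle=True)
obj=[(6,-52,6),(6,52,6),(6,-52,0),(6,52,0),(38,-16,6),(38,16,6),(38,-16,0),(38,16,0),(-38,-38,6),(-38,38,6)]
im=np.array([(188,308),(563,298),(188,327),(563,318),(312,357),(442,350),(312,376),(442,370),(262,262),(492,255)])/2.2+[110,100]
A,t,e=pnp(f,st,obj,im); print(A.round(3),t,e)
print("tilt",np.degrees(np.arccos(A[2,0])),"bar",t+A@[0,0,3],"teeth",t+A@[-38,0,3],"tab end",t+A@[38,0,3])
E
```

```text
[[ 0.022 -0.257 -0.966]
 [ 0.006  0.966 -0.257]
 [ 1.    -0.001  0.023]] [545.46518274  99.05219212  47.48368211] 1.7395841564393777
tilt 1.2960620996063075 bar [542.56669922  98.28135327  47.55151105] teeth [541.74261729  98.03713545   9.56123274] tab end [543.39078115  98.52557108  85.54178937]
```

Emit:
step_arm([
  [0,0,0,0.628],
  [0,0,0,0.628],
  [0,0,0,0.628],
  [0,0,0,0.628],
  [0,0,0,0.628],
  [0,0,0,0.628],
  [0,0,0,0.628],
  [0,0,0,0.628],
  [0,0,0,0.628],
  [0,0,0,0.628],
  [0,0,0,0.628],
  [0,0,0,0.628],
  [0,0,0,0.628],
  [0,0,0,0.628],
  [0,0,0,0.628],
  [0,0,0,0.628],
  [-0.02,0.15,0,0.628],
  [-0.04,0.3,0,0.628],
  [-0.06,0.45,0,0.628],
  [-0.07,0.6,0,0.628],
])

```text
t: 9.4
position: [537.0, 158.9, 152.4]
ee_rot: [0.765, 0.645, 0.0, 0.0]
force: [-0.3, 0.4, -1.1]
gripper_width: 0.34
grip_force: 3.0
```

Emit:
step_arm([
  [0,0,0,0],
  [0,0,0,0],
  [0,0,0,0],
])

```text
t: 9.65
position: [537.0, 157.1, 152.3]
ee_rot: [0.765, 0.644, -0.0, 0.0]
force: [-1.0, -0.7, -0.5]
gripper_width: 0.342
grip_force: 3.0
```

```bash
python3 - <<'E'
from h import *
st,f=snap("wrist"); np.save("rot.npy",(st,f),allow_pickle=True)
save("rot.png",f["image"][60:360,90:470],2)
print(st["t"],st["position"],st["gripper_width"],st["qpos"],R.from_quat(st["ee_rot"]).as_matrix().round(3))
E
```

```text
9.65 [537.03871728 157.09190439 152.25791159] 0.3418770250454749 [-0.52576702  0.49631646  0.24317751  1.90734294 -0.16673099  0.75735619
 -0.35963035] [[ 0.17   0.986  0.   ]
 [ 0.986 -0.17  -0.001]
 [-0.001  0.    -1.   ]]
```

View pics/rot.png

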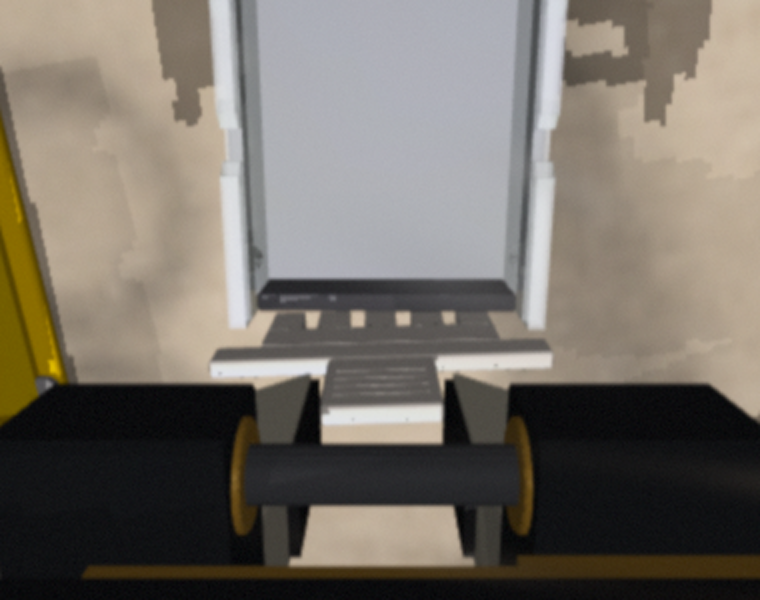

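```bash
python3 - <<'E'
from h import *
st,f=np.load("rot.npy",allow_pickle=True)
obj=[(6,-52,6),(6,52,6),(6,-52,0),(6,52,0),(38,-16,6),(38,16,6),(38,-16,0),(38,16,0),(-38,-38,6),(-38,38,6)]
px=lambda p: np.array(p)/2+[90,60]
A,t,e=pnp(f,st,obj,px([(211,363),(551,352),(211,377),(551,367),(322,411),(441,406),(324,424),(442,420),(276,314),(487,312)]))
Q=R.from_quat(st["ee_rot"]).as_matrix()
print(A.round(3),e); T=lambda p: Q.T@(p-np.array(st["position"]))
for n,p in dict(bar=(0,0,3),teeth=(-38,0,3),tab=(38,0,3)).items(): print(n,T(t+A@p).round(1),(t+A@p).round(1))
print("gate",[T(q).round(1) for q in ray(f,px([(258,308),(515,308)]),36,st)])
n=ray(f,px([(231,145),(545,148)]),55,st);print("notch m10",n.round(1),[T(q).round(1) for q in n])
E
```

```text
[[-0.004  0.99   0.142]
 [-0.056 -0.142  0.988]
 [ 0.998 -0.004  0.056]] 2.425656989049571
bar [  1.   -0.9 105.3] [536.3 158.1  47. ]
teeth [  3.1  -1.1 143.2] [536.5 160.2   9. ]
tab [-1.2 -0.7 67.3] [536.2 156.   84.9]
gate [array([ 14.5, -41.1, 116.2]), array([ 14.5,  42.7, 116.3])]
notch m10 [[506.3 229.9  55. ]
 [592.2 214.3  55. ]] [array([ 66.6, -42.6,  97.2]), array([65.7, 44.7, 97.2])]
```

Emit:
step_arm([
  [0,0,0.03,0],
  [0,0,0.06,0],
  [0,0,0.08,0],
  [0,0,0.08,0],
  [0,0,0.08,0],
])

```text
t: 10.12
position: [536.7, 157.8, 143.9]
ee_rot: [0.765, 0.644, -0.0, -0.0]
force: [-0.8, -0.1, -1.4]
gripper_width: 0.344
grip_force: 3.0
```

Emit:
step_arm([
  [0,0,0.02,0],
  [0,0,0.03,0],
  [0,0,0.03,0],
  [0,0,0.03,0],
  [0,0,0.03,0],
])

```text
t: 10.53
position: [536.9, 158.2, 141.2]
ee_rot: [0.765, 0.645, 0.0, -0.0]
force: [-0.1, -0.4, -0.9]
gripper_width: 0.341
grip_force: 3.0
```

```bash
python3 - <<'E'
from h import *
F=[]
for i in range(5):
    st,f=snap("wrist"); F.append(st["force"])
print(np.mean(F,0),st["position"],st["wrist_torque"])
a=np.load("rot.npy",allow_pickle=True)[1]["image"]
# comb shift in the picture relative to gripper: match patch of tab and bar ends
for n,(r0,r1,c0,c1) in dict(tab=(238,275,245,318),barL=(232,252,190,215),barR=(228,248,352,372),).items():
    g=cv2.cvtColor(f["image"],cv2.COLOR_RGB2GRAY); p=cv2.cvtColor(a,cv2.COLOR_RGB2GRAY)[r0:r1,c0:c1]
    m=cv2.matchTemplate(g[r0-15:r1+15,c0-15:c1+15],p,cv2.TM_CCOEFF_NORMED); _,v,_,l=cv2.minMaxLoc(m); print(n,v,l[0]-15,l[1]-15)
E
```

```text
[-0.40520759 -0.46537867 -0.73891728] [536.90730374 158.18249296 141.28286203] [-0.09639674  0.04586144 -0.02795122]
tab 0.9959055781364441 0 0
barL 0.9710429310798645 -1 0
barR 0.8512778878211975 -14 0
```

Emit:
step_arm([
  [0,0,0.02,0],
  [0,0,0.03,0],
  [0,0,0.03,0],
  [0,0,0.03,0],
])

```text
t: 11.12
position: [537.0, 158.2, 138.4]
ee_rot: [0.765, 0.645, 0.0, 0.0]
force: [-1.5, 0.5, 2.4]
gripper_width: 0.347
grip_force: 3.0
```

```bash
cat > chk.py <<'E'
from h import *
F=[]
for i in range(4):
    st,f=snap("wrist"); F.append(st["force"])
print(st["t"],np.mean(F,0).round(2),st["position"].round(1),st["gripper_width"])
g=cv2.cvtColor(f["image"],cv2.COLOR_RGB2GRAY).astype(np.float32); a=cv2.cvtColor(np.load("rot.npy",allow_pickle=True)[1]["image"],cv2.COLOR_RGB2GRAY).astype(np.float32)
for n,(r0,r1,c0,c1) in dict(tab=(238,275,250,312),bar=(229,250,192,250)).items():
    m=cv2.matchTemplate(g[r0-15:r1+15,c0-15:c1+15],a[r0:r1,c0:c1],cv2.TM_CCOEFF_NORMED); _,v,_,l=cv2.minMaxLoc(m)
    print(n,round(v,3),l[0]-15,l[1]-15)
E
python3 chk.py
```

```text
11.2667 [-0.57  0.07  2.99] [537.1 158.2 138.4] 0.34455062096602224
tab 0.99 0 1
bar 0.983 0 0
```

Emit:
step_arm([
  [0,0,0.02,0],
  [0,0,0.03,0],
  [0,0,0.03,0],
  [0,0,0.03,0],
])

```text
t: 11.65
position: [536.9, 158.1, 135.1]
ee_rot: [0.765, 0.645, -0.0, 0.0]
force: [0.4, -0.2, 2.2]
gripper_width: 0.344
grip_force: 3.0
```

```bash
python3 chk.py
```

```text
11.8 [-0.   -0.01  2.08] [536.9 158.1 135.1] 0.3447109823419255
tab 0.967 0 4
bar 0.948 -2 2
```

Emit:
step_arm([
  [0.03,0,0,0],
  [0.06,0,0,0],
  [0.09,0,0,0],
  [0.12,0,0,0],
  [0.15,0,0,0],
  [0.17,0,0,0],
  [0.19,0,0,0],
  [0.19,0,0,0],
  [0.19,0,0,0],
])

```text
t: 12.6
position: [539.8, 176.9, 135.0]
ee_rot: [0.764, 0.645, -0.0, -0.0]
force: [-0.3, -0.1, -1.4]
gripper_width: 0.344
grip_force: 3.0
```

```bash
python3 chk.py; python3 - <<'E'
from h import *
st,f=snap("wrist"); np.save("lean.npy",(st,f),allow_pickle=True)
save("lean.png",f["image"][60:360,90:470],2)
E
```

```text
12.75 [ 0.05 -0.48 -0.99] [540.  176.8 135.2] 0.3470837126492826
tab 0.826 0 3
bar 0.294 15 5
```

View pics/lean.png

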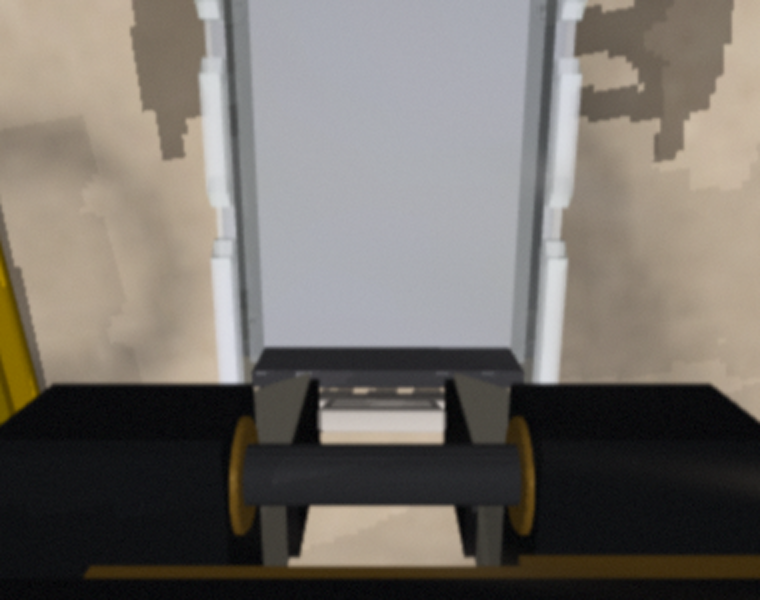

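```bash
python3 - <<'E'
from h import *
for fn,tp,gr in (("rot",[(322,411),(441,406)],308),("lean",[(320,405),(444,405)],385)):
    st,f=np.load(fn+".npy",allow_pickle=True)
    p=np.array(tp)/2+[90,60]; k=K(f); fl=k[0,0]
    d=fl*32/np.linalg.norm(p[0]-p[1]); m=p.mean(0)
    c=np.array([(m[0]-k[0,2])/fl*d,(m[1]-k[1,2])/fl*d,d]); T=np.array(f["tool_from_camera"])
    q=T[:3,:3]@c+T[:3,3]; Q=R.from_quat(st["ee_rot"]).as_matrix()
    G=ray(f,np.array([(258,gr),(515,gr)])/2+[90,60],36,st).mean(0)
    print(fn,"tab end face edge tool",q.round(1),"world z",st["position"][2]-q[2],"gate tool x",(Q.T@(G-st["position"])).round(1))
E
```

```text
rot tab end face edge tool [-1.6 -0.8 72.3] world z 79.96302529608586 gate tool x [ 14.5   0.8 116.2]
lean tab end face edge tool [ 2.2 -0.7 66. ] world z 69.23345953409442 gate tool x [-5.5  0.7 99.2]
```

Emit:
step_arm([
  [0,0,0,0],
  [0,0,0,0],
  [0,0,0,0],
  [0,0,0,0],
  [0,0,0,0],
  [0,0,0,0],
], fingers=0.0)

```text
t: 13.35
position: [540.1, 176.9, 135.3]
ee_rot: [0.765, 0.645, 0.0, -0.0]
force: [0.6, -0.3, -0.4]
gripper_width: 0.499
grip_force: 0.0
```

```bash
python3 - <<'E'
from h import *
st,f=snap("wrist"); np.save("rel.npy",(st,f),allow_pickle=True)
print(st["t"],st["gripper_width"],st["grip_force"])
im=f["image"][225:290,245:320].astype(int); 
# bright rows in column of the tab
a=np.load("lean.npy",allow_pickle=True)[1]["image"]
for n,i in (("lean",a),("rel",f["image"])): print(n,i[245:290,270:295].mean((1,2)).round().astype(int).tolist())
r=f["image"][262:274,235:330].mean((0,2)).round().astype(int); print(r.tolist())
E
```

```text
13.35 0.49894327856579734 0.0
lean [50, 57, 59, 59, 58, 58, 58, 61, 79, 109, 111, 89, 66, 62, 76, 96, 106, 105, 90, 98, 137, 173, 189, 191, 193, 194, 196, 197, 198, 197, 190, 183, 180, 180, 180, 170, 130, 72, 36, 32, 34, 33, 33, 37, 39]
rel [46, 53, 56, 56, 56, 55, 55, 54, 62, 79, 77, 69, 69, 83, 95, 92, 80, 92, 130, 166, 181, 185, 186, 187, 189, 190, 191, 188, 177, 172, 172, 173, 173, 173, 173, 163, 124, 69, 34, 30, 32, 32, 32, 36, 37]
[50, 123, 173, 185, 185, 186, 186, 185, 186, 185, 185, 185, 185, 177, 158, 159, 168, 171, 171, 170, 171, 171, 171, 170, 171, 171, 171, 171, 170, 171, 171, 171, 171, 171, 171, 171, 171, 171, 172, 171, 171, 172, 172, 172, 172, 172, 172, 172, 172, 172, 172, 173, 173, 172, 172, 172, 172, 172, 172, 172, 173, 173, 173, 173, 173, 173, 173, 173, 173, 173, 173, 173, 172, 173, 173, 170, 159, 157, 172, 178, 178, 178, 178, 177, 177, 177, 177, 177, 177, 166, 116, 48, 11, 8, 7]
```

Emit:
step_arm([
  [0,0,-0.1,0],
  [0,0,-0.3,0],
  [0,0,-0.6,0],
  [0,0,-0.9,0],
  [0,0,-0.9,0],
  [0,0,-0.9,0],
], fingers=-0.5)

```text
t: 13.9
position: [541.5, 177.3, 228.0]
ee_rot: [0.765, 0.645, 0.003, 0.001]
force: [0.0, -0.1, -0.4]
gripper_width: 0.751
grip_force: 0.0
```

```bash
python3 - <<'E'
from h import *
st,f=np.load("rel.npy",allow_pickle=True)
Q=R.from_quat(st["ee_rot"]).as_matrix(); ux=np.array([.169,.986]); fr=np.array([539.7,169.7])
for z in (70,74): 
    q=ray(f,[(280,263.2),(280,273.5)],z,st); print(z,[(Q.T@(p-st["position"])).round(1).tolist() for p in q])
st,f=snap("wrist"); np.save("up.npy",(st,f),allow_pickle=True)
print(st["t"],st["position"])
g=f["image"].astype(int)
m=((g.min(2)>150)&(g.max(2)-g.min(2)<14)).astype(np.uint8)
n,l,s,c=cv2.connectedComponentsWithStats(m)
for i in range(1,n):
    if s[i,4]>60: print(s[i].tolist(),c[i].round(1).tolist(),cv2.minAreaRect(np.argwhere(l==i)[:,::-1].astype(np.float32)))
E
```

```text
70 [[2.1, -1.2, 65.3], [-3.7, -1.2, 65.3]]
74 [[3.8, -1.2, 61.3], [-1.8, -1.2, 61.3]]
13.9 [541.52765289 177.34147696 228.01876401]
[217, 58, 128, 167, 2659] [278.2, 157.2] ((279.8230895996094, 141.40347290039062), (127.02043914794922, 165.86207580566406), 0.4735080897808075)
```

Emit:
step_arm([
  [-0.013,-0.012,0,-0.5],
  [-0.013,-0.012,0,-0.5],
  [-0.013,-0.012,0,-0.5],
  [-0.013,-0.012,0,-0.5],
  [-0.013,-0.012,0,-0.5],
  [-0.013,-0.012,0,-0.5],
  [-0.013,-0.012,0,-0.5],
  [-0.013,-0.012,0,-0.5],
  [-0.013,-0.012,0,-0.5],
  [-0.013,-0.012,0,-0.5],
  [-0.013,-0.012,0,-0.5],
  [-0.013,-0.012,0,-0.5],
  [-0.013,-0.012,0,-0.5],
  [-0.013,-0.012,0,-0.5],
  [-0.013,-0.012,0,-0.5],
  [-0.013,-0.012,0,-0.5],
])

```text
t: 15.28
position: [538.2, 175.6, 224.4]
ee_rot: [0.086, 0.996, -0.0, -0.001]
force: [-0.3, 0.3, -0.6]
gripper_width: 0.747
grip_force: 0.0
```

```bash
python3 - <<'E'
from h import *
st,f=snap("wrist"); np.save("pre.npy",(st,f),allow_pickle=True)
Q=R.from_quat(st["ee_rot"]).as_matrix()
print(st["t"],st["position"],"tool y yaw",np.degrees(np.arctan2(Q[1,1],Q[0,1])),st["qpos"][6])
for c in (-16,0,16):
    P=[538.7+c*-.986,175.8+c*.169,72]; print(proj(f,P,st).round(0))
u,v=proj(f,[539.1,178.1,74],st)[0].astype(int)
for r in range(v-30,v+31,6): print(r,f["image"][r,u-20:u+21:2].mean(1).round().astype(int).tolist())
E
```

```text
15.2833 [538.19975474 175.57224    224.40601838] tool y yaw 80.129269636078 1.0108916940324868
[[281. 241.]]
[[281. 222.]]
[[280. 201.]]
192 [141, 138, 147, 179, 171, 152, 80, 76, 101, 106, 146, 149, 150, 150, 150, 149, 149, 149, 150, 150, 150]
198 [135, 136, 144, 141, 130, 123, 103, 84, 80, 94, 145, 150, 151, 149, 150, 149, 149, 150, 150, 150, 149]
204 [135, 135, 140, 139, 132, 132, 131, 134, 140, 173, 168, 162, 136, 149, 149, 151, 148, 150, 149, 148, 152]
210 [134, 136, 138, 137, 130, 131, 132, 132, 141, 183, 174, 163, 132, 147, 149, 150, 150, 149, 148, 150, 151]
216 [129, 132, 137, 135, 131, 134, 132, 132, 143, 182, 172, 164, 129, 148, 150, 149, 151, 151, 149, 149, 150]
222 [129, 131, 136, 134, 131, 131, 131, 132, 142, 181, 174, 162, 128, 148, 149, 148, 149, 149, 149, 150, 150]
228 [128, 131, 134, 139, 131, 132, 132, 134, 142, 181, 174, 162, 127, 150, 150, 150, 149, 150, 149, 150, 148]
234 [133, 149, 136, 178, 169, 140, 131, 132, 142, 181, 174, 163, 127, 148, 151, 149, 149, 149, 148, 152, 148]
240 [132, 147, 135, 177, 173, 161, 74, 61, 112, 178, 170, 159, 141, 148, 150, 150, 150, 149, 148, 149, 150]
246 [127, 148, 134, 178, 176, 162, 78, 63, 87, 90, 146, 150, 149, 148, 148, 148, 147, 151, 151, 150, 148]
252 [120, 122, 132, 178, 176, 162, 77, 56, 83, 84, 121, 122, 122, 124, 123, 124, 120, 120, 121, 120, 118]
```

Emit:
step_arm([
  [0,0,0.25,0],
  [0,0,0.5,0],
  [0,0,0.7,0],
  [0,0,0.8,0],
  [0,0,0.8,0],
  [0,0,0.8,0],
], squeeze=6)

```text
t: 15.83
position: [538.6, 175.9, 145.1]
ee_rot: [0.085, 0.996, -0.0, -0.0]
force: [0.3, 0.4, 0.7]
gripper_width: 0.749
grip_force: 0.0
```

Emit:
step_arm([
  [0,0,0.1,0],
  [0,0,0.2,0],
  [0,0,0.26,0],
  [0,0,0.28,0],
  [0,0,0.28,0],
  [0,0,0.28,0],
])

```text
t: 16.33
position: [538.7, 175.8, 117.2]
ee_rot: [0.085, 0.996, -0.0, -0.0]
force: [0.4, -0.4, 0.8]
gripper_width: 0.746
grip_force: 0.0
```

Emit:
step_arm([
  [0,0,0,0],
  [0,0,0,0],
  [0,0,0,0],
  [0,0,0,0],
  [0,0,0,0],
  [0,0,0,0],
  [0,0,0,0],
  [0,0,0,0],
  [0,0,0,0],
  [0,0,0,0],
  [0,0,0,0],
  [0,0,0,0],
], fingers=1)

```text
t: 17.33
position: [538.5, 174.9, 117.1]
ee_rot: [0.085, 0.996, -0.001, -0.0]
force: [-0.3, -3.0, 1.2]
gripper_width: 0.137
grip_force: 5.4
```

Emit:
step_arm([
  [0,-0.02,-0.05,0],
  [0,-0.05,-0.1,0],
  [0,-0.08,-0.15,0],
  [0,-0.1,-0.25,0],
  [0,-0.1,-0.4,0],
  [0,-0.1,-0.4,0],
  [0,-0.1,-0.4,0],
])

```text
t: 17.92
position: [538.4, 167.3, 159.1]
ee_rot: [0.084, 0.996, 0.001, 0.002]
force: [-0.6, 0.2, -1.5]
gripper_width: 0.065
grip_force: 6.0
```

Emit:
step_arm([
  [0,0,-0.2,0],
  [0,0,-0.4,0],
  [0,0,-0.4,0],
  [0,0,-0.4,0],
], squeeze=12)

```text
t: 18.25
position: [537.7, 166.7, 198.0]
ee_rot: [0.085, 0.996, 0.001, 0.001]
force: [0.2, 0.3, -1.5]
gripper_width: 0.064
grip_force: 12.0
```

Emit:
step_arm([
  [-0.02,0.2,0,0],
  [-0.02,0.4,0,0],
  [-0.02,0.6,0,0],
  [-0.02,0.8,0,0],
  [-0.02,0.9,0,0],
  [-0.02,1,0,0],
  [-0.02,1,0,0],
  [-0.02,1,0,0],
  [-0.02,1,0,0],
])

```text
t: 19.0
position: [555.9, 262.6, 196.8]
ee_rot: [0.085, 0.996, -0.001, -0.0]
force: [-0.3, -0.9, 0.0]
gripper_width: 0.064
grip_force: 12.0
```

```bash
python3 - <<'E'
from h import *
st,f=snap("wrist"); np.save("over.npy",(st,f),allow_pickle=True); ft=grab_frame("top"); np.save("overt.npy",ft,allow_pickle=True)
ux=np.array([.1695,.9855]); p=np.array(st["position"])[:2]; Q=R.from_quat(st["ee_rot"]).as_matrix()
print(st["t"],st["position"],"s",p@ux,"lat",p@[-.9855,.1695],st["gripper_width"],np.degrees(np.arctan2(Q[1,1],Q[0,1])),"tilt",Q[:,2])
# vertical white strip of comb in the wrist picture: bright runs near the centre column
g=f["image"].astype(int).mean(2)
for r in range(120,270,8): print(r,g[r,256:306:2].round().astype(int).tolist())
E
```

```text
19.0 [555.85403175 262.59845941 196.77720369] s 353.0080401316617 lat -503.28370941881406 0.06431703190724371 80.1963560584847 tilt [-6.96354093e-04 -1.32570890e-03 -9.99998879e-01]
120 [162, 165, 165, 167, 165, 167, 168, 170, 171, 168, 169, 167, 168, 168, 170, 169, 168, 167, 166, 167, 168, 169, 170, 170, 169]
128 [166, 168, 167, 168, 168, 168, 169, 171, 174, 173, 172, 172, 172, 172, 170, 170, 170, 166, 167, 168, 166, 168, 167, 168, 169]
136 [167, 167, 166, 168, 166, 168, 166, 170, 171, 172, 170, 171, 171, 172, 172, 172, 171, 170, 168, 171, 168, 170, 167, 168, 169]
144 [156, 157, 157, 156, 157, 158, 157, 157, 139, 134, 152, 158, 160, 158, 159, 159, 161, 158, 160, 158, 158, 158, 157, 156, 136]
152 [116, 115, 115, 116, 116, 115, 114, 114, 115, 114, 115, 112, 111, 112, 114, 110, 112, 109, 111, 109, 111, 143, 145, 146, 148]
160 [177, 178, 177, 177, 176, 175, 176, 177, 176, 176, 175, 178, 178, 181, 181, 181, 181, 181, 183, 183, 181, 179, 177, 176, 171]
168 [183, 183, 184, 183, 183, 182, 183, 182, 183, 181, 193, 202, 200, 199, 186, 138, 166, 168, 167, 171, 177, 180, 182, 183, 184]
176 [167
[... 794 characters left out ...]
6, 165, 166, 166, 167, 166, 155, 117, 132, 136, 139, 135, 131, 166, 167, 166, 166, 166, 165, 164, 166, 167]
232 [165, 166, 165, 165, 166, 167, 166, 165, 166, 154, 113, 128, 130, 133, 130, 131, 165, 167, 167, 168, 167, 168, 167, 167, 166]
240 [162, 165, 165, 165, 165, 165, 165, 166, 167, 150, 75, 77, 77, 76, 75, 111, 166, 166, 167, 166, 167, 167, 167, 166, 166]
248 [165, 163, 156, 136, 114, 86, 76, 118, 152, 117, 76, 75, 75, 78, 77, 82, 145, 147, 85, 77, 105, 124, 146, 163, 165]
256 [13, 12, 8, 43, 69, 70, 69, 30, 10, 62, 117, 123, 124, 125, 126, 109, 47, 10, 59, 68, 70, 64, 20, 12, 12]
264 [12, 8, 12, 35, 69, 67, 63, 15, 9, 57, 126, 133, 135, 139, 139, 107, 18, 9, 38, 69, 70, 61, 15, 12, 10]
```

```bash
python3 - <<'E'
from h import *
st,f=np.load("over.npy",allow_pickle=True)
ux=np.array([.1695,.9855]); uy=np.array([-.9855,.1695])
for z in (55,46): print(z,[proj(f,[*(357.7*ux+(-503.4+l)*uy),z],st)[0].round(1).tolist() for l in (42,47)], "m10",proj(f,[*(311.7*ux+(-503.4+44.5)*uy),z],st)[0].round(1))
g=f["image"].astype(int).mean(2)
for r in range(140,170,2): print(r,g[r,200:312:3].round().astype(int).tolist())
E
```

```text
55 [[286.8, 167.9], [286.8, 160.8]] m10 [221.4 164.4]
46 [[286.5, 166.4], [286.6, 159.5]] m10 [223.5 163. ]
140 [167, 164, 162, 164, 164, 165, 164, 165, 168, 164, 166, 166, 167, 167, 166, 166, 165, 163, 167, 168, 170, 169, 168, 168, 170, 170, 170, 170, 171, 172, 170, 170, 169, 168, 168, 169, 168, 169]
142 [169, 167, 167, 167, 166, 165, 167, 166, 167, 165, 167, 166, 166, 167, 168, 167, 167, 167, 167, 167, 167, 168, 167, 167, 168, 168, 170, 170, 170, 170, 169, 169, 169, 168, 167, 168, 169, 165]
144 [143, 156, 159, 137, 130, 156, 158, 156, 160, 159, 156, 157, 156, 156, 132, 152, 157, 157, 156, 157, 157, 157, 158, 158, 139, 139, 158, 158, 159, 158, 158, 158, 158, 158, 156, 131, 156, 157]
146 [98, 99, 100, 95, 94, 100, 103, 101, 103, 103, 104, 102, 104, 101, 98, 100, 101, 102, 101, 103, 100, 102, 100, 98, 96, 97, 99, 97, 100, 98, 98, 98, 97, 95, 99, 95, 78, 94]
148 [112, 111, 112, 113, 111, 113, 113, 113, 113, 114, 114, 112, 114, 113, 115, 114, 114, 113, 115, 115, 112, 113, 111, 111, 111, 109, 109, 107, 107, 108, 107, 106, 107, 110, 142, 144, 122, 85]
150 [112, 113, 112, 113, 113, 113, 11
[... 1210 characters left out ...]
 205, 205, 205, 204, 205, 204, 203, 205, 204, 204, 203, 188, 189, 187, 196, 197, 198, 208, 206, 207, 207, 210, 210]
164 [212, 213, 212, 211, 200, 202, 189, 197, 197, 197, 204, 208, 205, 205, 207, 207, 205, 206, 205, 206, 206, 205, 205, 205, 206, 182, 116, 114, 120, 193, 196, 198, 208, 209, 208, 208, 212, 212]
166 [209, 209, 210, 210, 194, 196, 179, 186, 187, 186, 199, 204, 202, 202, 206, 206, 205, 204, 203, 203, 203, 204, 205, 204, 205, 171, 169, 167, 157, 177, 189, 189, 205, 204, 205, 206, 210, 209]
168 [182, 181, 182, 183, 171, 171, 167, 168, 167, 168, 175, 178, 179, 178, 184, 183, 184, 185, 183, 184, 184, 183, 182, 183, 183, 179, 202, 201, 186, 158, 168, 167, 177, 182, 183, 185, 187, 182]
```

```bash
python3 - <<'E'
from h import *
st,f=np.load("over.npy",allow_pickle=True); Q=R.from_quat(st["ee_rot"]).as_matrix()
print(f["cx"],f["cy"])
for z in (119,122,125): print(z,[(Q.T@(q-st["position"])).round(1).tolist() for q in ray(f,[(280.5,166.7),(280.5,213),(280.5,238)],z,st)])
g=f["image"].astype(int).mean(2); print(g[160:172,280].round(),g[208:246,280].round())
E
```

```text
280.4960842441298 214.7925378295685
119 [[50.5, 0.4, 77.8], [26.0, 0.4, 77.8], [11.9, 0.4, 77.8]]
122 [[50.9, 0.4, 74.8], [26.8, 0.4, 74.8], [13.0, 0.4, 74.8]]
125 [[51.3, 0.4, 71.8], [27.6, 0.4, 71.8], [14.0, 0.4, 71.8]]
[178. 193. 188. 145. 115. 130. 168. 193. 200. 203. 202. 201.] [208. 209. 206. 195. 166. 143. 138. 138. 137. 135. 135. 136. 137. 137.
 135. 136. 136. 137. 137. 138. 136. 135. 135. 135. 130. 107.  86.  78.
  77.  77.  77.  79.  77.  79.  77.  78.  76.  76.]
```

Emit:
step_arm([
  [0.01,0.045,0,0],
  [0.01,0.045,0,0],
  [0.01,0.045,0.1,0],
  [0.01,0.045,0.25,0],
  [0.01,0.045,0.4,0],
  [0.01,0.045,0.45,0],
  [0.01,0.045,0.45,0],
  [0.01,0.045,0.45,0],
  [0.01,0.045,0.45,0],
])

```text
t: 19.85
position: [556.1, 269.0, 152.8]
ee_rot: [0.085, 0.996, 0.0, 0.0]
force: [-0.3, 0.6, -0.1]
gripper_width: 0.062
grip_force: 12.0
```

```bash
python3 - <<'E'
from h import *
st,f=snap("wrist")
np.save("low.npy",(st,f),allow_pickle=True)
ux=np.array([.1695,.9855]); p=np.array(st["position"])[:2]
print(st["t"],st["position"],"s",p@ux,"lat",p@[-.9855,.1695],st["force"])
g=f["image"].astype(int).mean(2)
print(list(range(190,312,3)))
for r in range(138,182,2): print(r,g[r,190:312:3].round().astype(int).tolist())
E
```

```text
19.85 [556.12764041 268.99529811 152.84473758] s 359.35850134131033 lat -502.4690865931379 [-0.33095443  0.58804666 -0.06458681]
[190, 193, 196, 199, 202, 205, 208, 211, 214, 217, 220, 223, 226, 229, 232, 235, 238, 241, 244, 247, 250, 253, 256, 259, 262, 265, 268, 271, 274, 277, 280, 283, 286, 289, 292, 295, 298, 301, 304, 307, 310]
138 [158, 159, 160, 158, 158, 156, 158, 159, 161, 163, 161, 161, 163, 162, 163, 163, 165, 165, 165, 165, 166, 166, 165, 168, 171, 172, 171, 171, 172, 169, 170, 168, 168, 167, 167, 166, 166, 167, 167, 166, 168]
140 [160, 163, 162, 159, 160, 160, 159, 159, 162, 164, 164, 163, 163, 164, 163, 163, 164, 165, 165, 164, 167, 166, 166, 167, 169, 170, 169, 169, 170, 169, 169, 169, 169, 169, 168, 167, 167, 166, 169, 169, 167]
142 [160, 161, 161, 161, 164, 162, 163, 161, 163, 164, 165, 165, 165, 165, 163, 165, 164, 165, 165, 167, 167, 167, 168, 167, 169, 169, 169, 167, 170, 169, 170, 167, 168, 166, 170, 166, 167, 167, 168, 167, 167]
144 [164, 163, 163, 164, 163, 164, 165, 165, 164, 165, 164, 164, 165, 165, 165, 164, 164, 167, 166, 166, 167, 167, 168, 169, 171, 168, 
[... 3117 characters left out ...]
, 189, 187, 200, 199, 196, 152, 203, 200, 200, 200, 206, 205, 206, 203]
176 [197, 173, 186, 187, 185, 186, 202, 207, 206, 205, 205, 208, 208, 209, 207, 207, 206, 207, 206, 205, 205, 205, 203, 203, 204, 192, 193, 184, 182, 200, 201, 196, 150, 200, 199, 199, 199, 203, 204, 204, 200]
178 [175, 165, 167, 167, 166, 167, 177, 186, 192, 193, 194, 197, 195, 195, 196, 195, 196, 195, 195, 195, 196, 194, 195, 194, 195, 176, 175, 167, 166, 201, 200, 195, 146, 183, 188, 188, 190, 191, 193, 193, 168]
180 [165, 165, 164, 165, 164, 165, 165, 165, 167, 168, 168, 167, 166, 167, 169, 167, 168, 166, 168, 168, 167, 167, 167, 166, 168, 165, 165, 165, 166, 200, 201, 196, 145, 166, 168, 165, 167, 167, 166, 163, 86]
```

```bash
python3 - <<'E'
from h import *
ux=np.array([.1695,.9855]); uy=np.array([-.9855,.1695])
for fn in ("over","low"):
    st,f=np.load(fn+".npy",allow_pickle=True)
    for s0 in (311.7,357.7): print(fn,s0,[(d,z,proj(f,[*((s0+d)*ux+(-503.4+44.5)*uy),z],st)[0].round(1).tolist()) for d,z in ((-8.5,55),(-4.5,51),(-4.5,46),(4.5,46),(4.5,51),(8.5,55))])
    g=f["image"].astype(int).mean(2); r=163 if fn=="over" else 173
    print(g[r-1:r+2].mean(0)[(205 if fn=="over" else 185):305].round().astype(int).tolist())
st,f=snap("wrist"); p=np.array(st["position"])[:2]; print(st["position"],p@ux,p@uy)
E
```

```text
over 311.7 [(-8.5, 55, [209.3, 164.5]), (-4.5, 51, [216.0, 163.8]), (-4.5, 46, [217.3, 163.0]), (4.5, 46, [229.7, 163.0]), (4.5, 51, [228.6, 163.8]), (8.5, 55, [233.4, 164.4])]
over 357.7 [(-8.5, 55, [274.7, 164.4]), (-4.5, 51, [280.4, 163.7]), (-4.5, 46, [280.4, 162.9]), (4.5, 46, [292.7, 162.9]), (4.5, 51, [293.0, 163.7]), (8.5, 55, [298.9, 164.3])]
[212, 212, 212, 211, 210, 204, 196, 200, 203, 204, 202, 200, 192, 188, 195, 197, 197, 198, 198, 197, 197, 197, 197, 197, 199, 204, 207, 207, 207, 206, 205, 204, 204, 205, 204, 204, 206, 206, 206, 206, 206, 206, 206, 205, 206, 206, 206, 205, 205, 205, 205, 205, 206, 205, 206, 205, 205, 205, 205, 205, 205, 205, 205, 205, 205, 205, 206, 205, 206, 204, 194, 174, 155, 151, 150, 149, 150, 147, 148, 154, 169, 188, 195, 196, 196, 196, 197, 197, 198, 201, 205, 208, 208, 208, 207, 205, 206, 207, 207, 207]
low 311.7 [(-8.5, 55, [182.1, 174.4]), (-4.5, 51, [190.9, 173.4]), (-4.5, 46, [193.0, 172.2]), (4.5, 46, [208.0, 172.2]), (4.5, 51, [206.2, 173.4]), (8.5, 55, [211.6, 174.4])]
low 357.7 [(-8.5, 55, [262.0, 174.4]), (-4.5, 51, [269.2, 173.4]), (-4.5, 46, [269.4, 172.2]), (4.5, 46, [284.4, 172.2]), (4.5, 51, [284.5, 173.4]), (8.5, 55, [291.5, 174.4])]
[195, 201, 203, 203, 202, 203, 201, 191, 184, 188, 196, 199, 199, 198, 198, 198, 198, 198, 198, 198, 198, 198, 202, 207, 210, 209, 209, 209, 208, 208, 207, 207, 207, 206, 207, 206, 208, 209, 209, 209, 209, 209, 209, 209, 209, 209, 208, 209, 209, 208, 208, 207, 208, 207, 208, 207, 207, 207, 207, 207, 206, 206, 206, 206, 207, 205, 205, 205, 205, 205, 205, 204, 205, 205, 204, 203, 204, 202, 198, 194, 195, 196, 196, 195, 195, 194, 190, 191, 192, 187, 180, 191, 201, 201, 202, 200, 199, 200, 196, 186, 158, 152, 189, 201, 202, 202, 202, 201, 200, 201, 201, 202, 202, 201, 202, 204, 206, 205, 206, 206]
[556.27292027 269.06075186 153.07979506] 359.44763094560824 -502.60116548661415
```

Emit:
step_arm([
  [0,-0.018,0,0],
  [0,-0.018,0,0],
  [0,-0.018,0,0],
  [0,-0.018,0.04,0],
  [0,-0.018,0.08,0],
  [0,-0.018,0.12,0],
  [0,-0.018,0.12,0],
  [0,-0.018,0.12,0],
], squeeze=6)

```text
t: 20.62
position: [555.0, 266.8, 139.5]
ee_rot: [0.085, 0.996, -0.0, -0.001]
force: [0.4, 0.1, -0.9]
gripper_width: 0.065
grip_force: 6.0
```

```bash
cat > z.py <<'E'
from h import *
F=[]
for i in range(4):
    st,f=snap("wrist"); F.append(st["force"])
ux=np.array([.1695,.9855]); p=np.array(st["position"])[:2]
print(st["t"],st["position"].round(1),"s",p@ux,"lat",p@[-.9855,.1695],np.mean(F,0).round(2),st["gripper_width"])
np.save("z.npy",(st,f),allow_pickle=True)
E
python3 z.py
```

```text
20.7667 [555.4 267.1 140.3] s 357.34158955919617 lat -502.1262040839089 [-0.1   0.37 -0.36] 0.06279000012220007
```

Emit:
step_arm([
  [0,0,0.02,0],
  [0,0,0.03,0],
  [0,0,0.03,0],
  [0,0,0.03,0],
])

```text
t: 21.15
position: [555.3, 266.9, 137.1]
ee_rot: [0.085, 0.996, -0.0, -0.0]
force: [-0.0, 0.4, 0.1]
gripper_width: 0.061
grip_force: 6.0
```

Emit:
step_arm([
  [0,0,0.02,0],
  [0,0,0.03,0],
  [0,0,0.03,0],
  [0,0,0.03,0],
])

```text
t: 21.48
position: [555.8, 267.1, 135.0]
ee_rot: [0.085, 0.996, 0.0, 0.0]
force: [-1.0, -0.3, 5.1]
gripper_width: 0.067
grip_force: 6.0
```

```bash
python3 z.py
```

```text
21.6333 [555.8 267.1 135. ] s 357.4214464087068 lat -502.4902918070894 [-1.2  -0.73  4.9 ] 0.06560976474248657
```

Emit:
step_arm([
  [0,0,0.005,0],
  [0,0,0.005,0],
  [0,0,0,0],
  [0,0,0,0],
], squeeze=3)

```text
t: 22.02
position: [555.6, 267.0, 134.3]
ee_rot: [0.085, 0.996, 0.0, 0.0]
force: [0.8, -0.3, 3.2]
gripper_width: 0.063
grip_force: 3.0
```

Emit:
step_arm([
  [0,0,0,0],
  [0,0,0,0],
  [0,0,0,0],
  [0,0,0,0],
  [0,0,0,0],
  [0,0,0,0],
], fingers=0.3)

```text
t: 22.52
position: [555.2, 267.0, 134.1]
ee_rot: [0.085, 0.996, -0.0, -0.0]
force: [0.5, -0.4, 0.2]
gripper_width: 0.349
grip_force: 0.0
```

Emit:
step_arm([
  [0,0,-0.2,0],
  [0,0,-0.5,0],
  [0,0,-0.8,0],
  [0,0,-1,0],
  [0,0,-1,0],
  [0,0,-1,0],
])

```text
t: 23.02
position: [556.1, 267.4, 235.8]
ee_rot: [0.085, 0.996, 0.001, 0.001]
force: [-0.9, 0.1, -1.1]
gripper_width: 0.352
grip_force: 0.0
```

```bash
python3 z.py; python3 - <<'E'
from h import *
st,f=np.load("z.npy",allow_pickle=True)
ux=np.array([.1695,.9855]); uy=np.array([-.9855,.1695])
W=lambda s,l,z:[*(s*ux+(-503.4+l)*uy),z]
for n,(x,l,z) in dict(tabtop_a=(357.7,16,90),tabtop_b=(357.7,-16,90),ear=(357.7,50,58),ear2=(357.7,30,58)).items():
    u,v=proj(f,W(x,l,z),st)[0]; r=int(round(v)); c=int(round(u)); print(n,u.round(1),v.round(1),f["image"][min(r,419),c-14:c+15].mean(1).round().astype(int).tolist())
    if n!="ear2": print("   col",f["image"][max(r-10,0):r+11,c].mean(1).round().astype(int).tolist())
E
```

```text
23.1667 [554.4 266.5 232.7] s 356.6504031300696 lat -501.2226784952809 [-0.43  0.2  -0.94] 0.3498096721331037
tabtop_a 281.7 206.6 [166, 165, 165, 165, 165, 165, 166, 167, 164, 164, 170, 190, 195, 195, 195, 194, 185, 155, 140, 159, 166, 167, 165, 164, 165, 164, 165, 163, 166]
   col [150, 105, 93, 91, 91, 94, 91, 90, 108, 160, 195, 205, 208, 207, 207, 208, 208, 208, 207, 207, 207]
tabtop_b 281.6 247.8 [145, 147, 146, 145, 145, 147, 145, 146, 144, 140, 149, 190, 205, 204, 197, 189, 170, 138, 140, 145, 145, 147, 146, 141, 128, 111, 105, 104, 98]
   col [208, 205, 207, 206, 207, 206, 208, 204, 194, 193, 197, 199, 198, 198, 199, 202, 203, 205, 204, 204, 206]
ear 281.6 155.6 [140, 140, 139, 139, 137, 137, 138, 137, 137, 137, 151, 194, 207, 207, 205, 203, 191, 150, 138, 137, 137, 136, 136, 136, 140, 139, 128, 121, 123]
   col [100, 101, 108, 111, 107, 108, 135, 177, 200, 207, 205, 206, 206, 205, 204, 204, 203, 204, 203, 202, 202]
ear2 281.6 180.5 [165, 165, 165, 166, 165, 165, 166, 167, 164, 162, 165, 191, 201, 200, 200, 197, 185, 158, 160, 164, 167, 163, 164, 164, 165, 165, 166, 165, 165]
```

Emit:
step_arm([
  [-0.4,0,0,0],
  [-0.8,0,0,0],
  [-0.8,0,0,0],
  [-0.8,0,0,0],
  [-0.8,0,0,0],
])

```text
t: 23.63
position: [633.3, 253.2, 232.3]
ee_rot: [0.085, 0.996, -0.001, -0.002]
force: [0.4, 0.5, -0.2]
gripper_width: 0.347
grip_force: 0.0
```

```bash
cp z.npy z1.npy; python3 z.py; python3 - <<'E'
from h import *
s1,f1=np.load("z1.npy",allow_pickle=True); s2,f2=np.load("z.npy",allow_pickle=True)
def edges(f,st):
    u,v=proj(f,[*(357.7*np.array([.1695,.9855])-503.4*np.array([-.9855,.1695])),90],st)[0]; c=int(round(u)); print(u,v)
    return f["image"][int(v)-75:int(v)+45,c-1:c+2].mean((1,2)).round().astype(int),int(v)-75
for f,s in ((f1,s1),(f2,s2)):
    e,o=edges(f,s); print(o,e.tolist())
E
```

```text
23.7833 [632.8 254.4 233.8] s 357.95348949803986 lat -580.4769528307229 [-0.18  0.36 -0.03] 0.3500103355466455
281.6361095949212 227.56048742547404
152 [135, 179, 201, 206, 205, 206, 205, 205, 205, 204, 204, 203, 203, 202, 202, 203, 202, 202, 200, 201, 201, 200, 199, 200, 199, 199, 199, 199, 199, 199, 199, 199, 199, 199, 199, 201, 200, 200, 201, 201, 201, 202, 202, 202, 191, 150, 107, 94, 92, 92, 93, 91, 90, 110, 160, 195, 205, 207, 207, 207, 207, 208, 207, 207, 207, 207, 208, 208, 208, 208, 207, 207, 208, 207, 207, 207, 207, 208, 207, 207, 207, 206, 207, 206, 207, 207, 207, 206, 207, 206, 207, 206, 207, 203, 194, 193, 197, 199, 197, 198, 199, 200, 201, 201, 201, 201, 203, 204, 204, 205, 205, 204, 204, 204, 204, 204, 204, 204, 204, 198]
279.68440744425794 116.18569921877221
41 [171, 168, 183, 205, 212, 214, 214, 215, 216, 215, 215, 216, 215, 215, 215, 216, 216, 216, 217, 216, 216, 216, 216, 217, 217, 217, 217, 216, 217, 217, 217, 217, 218, 217, 218, 217, 218, 218, 218, 218, 218, 218, 218, 219, 218, 219, 218, 219, 212, 194, 200, 213, 219, 220, 219, 220, 220, 220, 219, 219, 218, 218, 218, 217, 218, 217, 216, 216, 215, 215, 216, 215, 215, 215, 214, 215, 215, 215, 216, 217, 217, 217, 217, 218, 219, 219, 220, 219, 219, 220, 219, 221, 221, 221, 220, 220, 214, 192, 184, 200, 210, 212, 212, 213, 212, 213, 212, 212, 212, 212, 212, 213, 213, 212, 212, 212, 213, 213, 214, 214]
```

```bash
python3 - <<'E'
from h import *
uy=np.array([-.9855,.1695])
for z in (82,86,90,94,98,102):
    o=[z]
    for fn,e in (("z1",(206,245.5)),("z",(90.3,138))):
        st,f=np.load(fn+".npy",allow_pickle=True)
        o+=(ray(f,[(281,r) for r in e],z,st)[:,:2]@uy+503.4).round(1).tolist()
    print(o)
for z in (54,58,62,66):   # bar end (ear tip)
    o=[z]
    for fn,e in (("z1",152.6),("z",43.2)):
        st,f=np.load(fn+".npy",allow_pickle=True); o+=(ray(f,[(281,e)],z,st)[:,:2]@uy+503.4).round(1).tolist()
    print(o)
E
```

```text
[82, 14.6, -17.1, 17.4, -14.8]
[86, 15.5, -15.6, 17.1, -14.7]
[90, 16.5, -14.1, 16.7, -14.5]
[94, 17.5, -12.6, 16.3, -14.4]
[98, 18.4, -11.2, 15.9, -14.2]
[102, 19.4, -9.7, 15.5, -14.1]
[54, 52.1, 53.2]
[58, 52.4, 52.3]
[62, 52.7, 51.4]
[66, 53.0, 50.6]
```

```bash
python3 -c "
from cell import *
print(finish_job())"
```

```text
the job is handed in; nothing more can be done
None
```

The five-tooth comb was leaned against the near end gate and let go, then re-gripped by its tab faces and hung in the far-end notches. Two wrist views put its bar top at 58 mm, the fully seated height. The job is handed in, but no verdict came back.

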